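Stack a drying board on spacer sticks

TASK

In the instrument repair shop the lower drying board, full of freshly lacquered key cups, already has one square spacer stick laid across one of its ends. Take the matching loose stick (same thickness and length; not the thin lath and not the short offcut) and lay it across the other end between the two pencil lines. Then set the second, narrower board of key cups, right way up, centrally along the lower board so that it rests level on both sticks, clear of the cups below, and let go; leave the first stick where it is.

Things in the scene. Friction and masses are not known exactly. Their poses are not given: they have to be found in the camera images.
- mark: Two dark pencil lines, 32 mm apart, drawn across one end (either end) of the fixed lower plywood board: the loose stick's place. Origin midway between them on the board's top face, on its length axis, 15 mm above the work surface; x along the board's length, y across, z up. The board's middle lies halfway from here to the laid stick, 110 mm away. Board 300 x 100 x 15 mm.
- laid_stick: Spacer stick already laid across the other end of the lower board, loose: pale wood, 110 mm long, 22 x 22 mm section. Origin at its centre, x along its length, z up. Between it and the mark stand three brass key cups, fixed on the lower board, up to 14 mm tall above its top face and within 70 mm of its middle along its length.
- stick: The loose spacer stick to place: pale wood, 110 mm long, 22 x 22 mm section, lying flat on the work surface. Origin at its centre, x along its length, z up. In a row with it, in any order, lie two bystanders of the same wood: a thin lath (110 x 22 x 8 mm) and a short offcut (50 x 22 x 22 mm).
- upper: The second drying board, loose, about 0.24 kg, flat on the work surface: plywood 300 x 52 x 16 mm, three brass key cups fixed on its top, 14 mm tall, within 20 mm of its length axis; its long sides are free to grip. On the sticks its underside is 37 mm above the work surface. Origin: centre of its underside; x along its length, y across, z up. Either end may lead.
Mind the look-alikes: they are no part of the job. What is shaped like the laid_stick but orange is not meant. Leave any green look-alike of the stick alone.

How it is judged:
On the way:
1. the loose stick lies across the lower board at the pencil lines, before the second board is laid on (horizontal distance between stick and mark below 0.02 m and angle between the x axis of stick and the y axis of mark, either way round below 0.21 rad and z of stick in the frame of mark between 0.007 and 0.015 m and contact force between stick and the fingers below 0.05 N and linear speed of stick below 0.02 m/s), for 0.2 s.
At the end, for the whole second after the job is handed in: Loose stick within 20 mm of the mark, square across within 12 deg; first stick in place within 25 mm and 12 deg; second board upright, level within 3.4 deg on both sticks, within 25 mm lengthwise, 22 mm sideways and 10 deg of the lower board, 18 to 26 mm above it; all at rest (horizontal distance between stick and mark below 0.02 m and angle between the x axis of each of stick, laid_stick and the y axis of mark, either way round below 0.21 rad and z of stick in the frame of mark between 0.007 and 0.015 m and horizontal distance between laid_stick and mark between 0.195 and 0.245 m and z of laid_stick in the frame of mark between 0.007 and 0.015 m and horizontal distance between upper and mark between 0.085 and 0.135 m and horizontal distance between upper and laid_stick between 0.08 and 0.14 m and y of upper in the frame of mark between -0.022 and 0.022 m and angle between the x axis of upper and the x axis of mark, either way round below 0.18 rad and z of upper in the frame of mark between 0.018 and 0.026 m and angle between upper's own z axis and vertical below 0.06 rad and contact force between upper and stick above 0.05 N and contact force between upper and laid_stick above 0.05 N and linear speed of each of stick, laid_stick, upper below 0.02 m/s); the robot touches nothing.
It also fails if it takes over 64 s, if anything falls off the work surface, if the arm or the gripper's body presses on something with over 40 N, if the wrist force passes 120 N, or if a joint passes its speed limit or range.

ROBOT

A 6-joint arm with a two-finger parallel gripper is mounted at the origin on the work surface. World frame = base frame: x ahead of the robot, y to its left, z up, the work surface at z = 0. Lengths are in m, angles in rad, forces in N, time in s.
With the tool pointing down it reaches from about 0.225 to 0.875 m from the base axis. Payload 3.4 kg.
Tool frame: the origin (TCP) lies between the finger pads; the fingertips stand 11 mm ahead of it and the grasp point (between the pads) lies 8 mm behind it; z points along the fingers, y is the line along which they close (so a half turn about z gives the same grasp; the last joint's range is limited). The gripper opens to 85 mm and grips with 20 to 120 N. Pads are 22 mm wide; open, the fingers measure 114 mm over their backs; the gripper's body (76 mm by 85 mm) begins 54 mm behind the grasp point. The pads swing forward as they close: fully open they stand 13 mm farther back than shut.
Start: joints at [1.186, 0.276, 1.505, -0, 1.361, -0.121], TCP at [0.15, 0.555, 0.242] pointing down, gripper open.
Joint ranges: [-2.89, 2.89], [-0.75, 2.08], [0.22, 2.7], [-1.18, 4.32], [0.11, 2.71], [-2.7, 2.7]. Speed limits (rad/s): [2.57, 2.57, 3.14, 3.14, 3.14, 3.14].

INTERFACE

Orientations are given as a unit quaternion [w, x, y, z].
In Python, from rig import manip, imaging gives the robot as it stands. The module is installed in compiled form; this text tells all that it offers.
- The arm moves only by the tool jog_arm, never from a script. Its argument "deltas" is one flat list of numbers, 7 for each row, row after row: the turn, a rotation vector about the world's x, y, z in degrees, then the shift along the world's x, y, z in mm, then the opening, from 0 (shut) to 1 (fully open). In form: [ax, ay, az, tx, ty, tz, gripper, ax, ay, az, tx, ty, tz, gripper, ...]. A call has 1 to 20 rows; each row is the pose to reach, as a shift and turn from the pose commanded when the call began; what a row does not reach only later rows make up. A row lasts 1/10 s, in which the tool goes at most 50 mm and 8.59 degrees, less where a joint would pass 70% of its speed; a pose out of reach is approached as far as the arm can. A call with a gripper value outside its range is refused whole. The fingers move at their own pace and stop on an object; "grip_force" is the grip in N (left out, the last holds). Time passes only in rows, so rows that repeat a pose let the fingers close. It gives the time, the measured TCP pose, the force, the opening and the grip force at its end, in the units of the state.
- manip.get_state(): the state, without advancing time (a new reading comes with each control period).
- imaging.get_image(name): name is "side" or "top" or "wrist"; returns the picture (400x640x3 uint8, blue, green, red); there is no depth.
- imaging.calibration(name): a dict with "mtx" (3x3 intrinsics, pixels), "cam_to_world" (4x4, takes a point from camera to world coordinates). Camera axes: x right, y down, z forward; pixel columns grow to the right and rows downward; lengths in m; the calibration is good to about 2 mm. A picture is of the moment at which its call begins: read the wrist's pose just before it. calibration takes no time and is no camera call; for the wrist camera it gives the pose at the moment of the call.
- manip.sign_off(): hands the job in; it is judged then, once.
The state is a dict: "clock": time; "qpos": joint angles; "qd": joint speeds; "effort": joint torques, N m; "position": TCP position; "ee_rot": TCP orientation; "contact_force": force on the tool from outside, world axes, zero at the start; "moment": the same for the moment, N m; "width": finger opening in m; "gripper_force": force on a finger pad.
Only numpy, scipy, OpenCV 4.12 (cv2) and the standard library are available. Lean on these libraries where they do the work, as an engineer would, in place of code of your own. Each camera call takes 0.05 s, during which the arm holds its last target. There are 200 camera calls.

## Working session

There is one attempt and no reset: what is moved stays moved. The work goes in short steps, Python scripts to look and compute and a tool call to move; the robot and the scene stay as the last step left them, time stands still between calls to the robot, and variables do not carry over. Pictures are saved under pics/ and viewed, at most 10 in all, crops included, and the job is handed in when it is done.

Besides the shell and the picture viewer there is one more tool, called after "Emit:" as a command line: name --argument value ..., lists and objects as JSON in quotes. jog_arm: Moves the arm, as the interface text tells. Its arguments: {"type":"object","properties":{"deltas":{"type":"array"},"grip_force":{"type":"number"}},"required":["deltas"]}

```bash
mkdir -p pics
cat > h.py <<'E'
import numpy as np,cv2
from rig import manip,imaging
def ray(name,px,z):
    c=imaging.calibration(name);K=np.array(c["mtx"]);T=np.array(c["cam_to_world"])
    px=np.atleast_2d(np.array(px,float))
    d=np.c_[px,np.ones(len(px))]@np.linalg.inv(K).T@T[:3,:3].T
    o=T[:3,3]
    return o+d*((z-o[2])/d[:,2])[:,None]
def proj(name,P):
    c=imaging.calibration(name);K=np.array(c["mtx"]);T=np.linalg.inv(np.array(c["cam_to_world"]))
    p=(np.atleast_2d(P)@T[:3,:3].T+T[:3,3])@K.T
    return p[:,:2]/p[:,2:]
E
python3 - <<'E'
from h import *
for n in("top","side"):
    cv2.imwrite(f"pics/{n}0.png",imaging.get_image(n))
    print(n,np.round(imaging.calibration(n)["cam_to_world"],3).tolist(),np.array(imaging.calibration(n)["mtx"]).round().tolist())
print(manip.get_state())
E
```

```text
top [[-0.007, -0.997, 0.077, 0.428], [-1.0, 0.006, -0.019, 0.119], [0.018, -0.077, -0.997, 1.14], [0.0, 0.0, 0.0, 1.0]] [[464.0, 0.0, 326.0], [0.0, 464.0, 191.0], [0.0, 0.0, 1.0]]
side [[-0.995, -0.04, 0.086, 0.414], [-0.095, 0.46, -0.883, 0.886], [-0.004, -0.887, -0.462, 0.469], [0.0, 0.0, 0.0, 1.0]] [[378.0, 0.0, 320.0], [0.0, 378.0, 197.0], [0.0, 0.0, 1.0]]
{'clock': 0.1, 'qpos': array([ 1.18600940e+00,  2.76545977e-01,  1.50600968e+00,  9.76152365e-07,
        1.36071196e+00, -1.21003132e-01]), 'qd': array([-1.02677547e-05,  7.20298997e-04, -3.70792107e-03, -5.19655842e-04,
       -5.82550629e-04, -1.70718081e-03]), 'effort': array([ 1.52762968e-03, -4.17703307e+01, -2.46403885e+01, -8.50192987e-05,
        5.86640279e-03,  1.94045646e-05]), 'position': array([0.1497568 , 0.5546829 , 0.24151684]), 'ee_rot': array([-2.10006527e-04,  1.31509897e-01,  9.91314504e-01, -8.10723270e-04]), 'contact_force': array([ 0.40068942, -0.28022068,  0.10262023]), 'moment': array([-0.04456229,  0.02148542, -0.05965547]), 'gripper_force': 0.0, 'width': 0.08514942886124477}
```

View pics/top0.png

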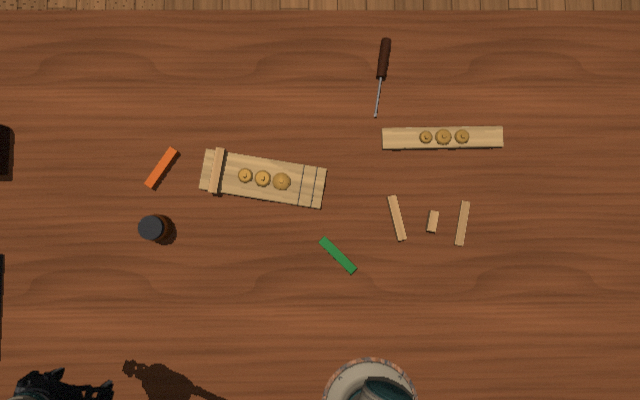

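View pics/side0.png

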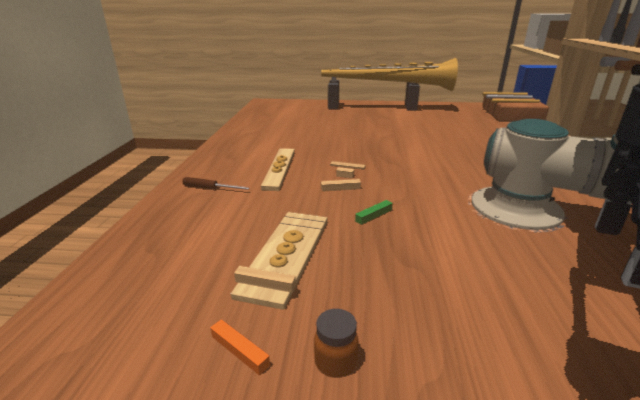

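Three pale pieces lie in the row, at top pixels (397,218), (433,221) and (463,223). The one at (433,221) is short, so it is the offcut. In the side view (397,218) appears as (341,185) and looks thick, while (463,223) appears as (348,165) and looks thin. That makes (397,218) the stick; the crop below should confirm it. Orange is at (162,168) and green at (338,255). The board's pencil lines are at its right end, near (312,186).

Run:
```python
from h import *
s=cv2.imread("pics/side0.png");t=cv2.imread("pics/top0.png")
a=cv2.resize(s[150:200,310:380],(560,400),interpolation=cv2.INTER_CUBIC)
b=cv2.resize(t[190:250,380:480],(560,336)[:2] if 0 else (240,400),interpolation=cv2.INTER_CUBIC)
cv2.imwrite("pics/crop1.png",np.hstack([a,b]))
hsv=cv2.cvtColor(t,cv2.COLOR_BGR2HSV)
# pale: bright
m=((t[...,1]>135)&(t[...,2]>160)).astype(np.uint8)*255; m[:20]=0;m[340:]=0
cs,_=cv2.findContours(m,cv2.RETR_EXTERNAL,cv2.CHAIN_APPROX_NONE)
for c in cs:
    if cv2.contourArea(c)<60: continue
    r=cv2.minAreaRect(c);p=cv2.boxPoints(r);z=.022 if r[0][1]>200 else .016
    if 300>r[0][0]: z=.015
    w=ray("top",p,z);e=[w[1]-w[0],w[2]-w[1]];L=[np.linalg.norm(x) for x in e];v=e[int(np.argmax(L))]
    print(np.round(r[0]),"centre",w.mean(0).round(4),"L",np.round(L,3),"ang",round(np.degrees(np.arctan2(v[1],v[0])),1))
```

```text
[433. 221.] centre [ 0.4406 -0.1587  0.022 ] L [0.045 0.02 ] ang -12.7
[464. 215.] centre [ 0.455  -0.2338  0.022 ] L [0.063 0.019] ang -11.2
[397. 217.] centre [ 0.4495 -0.0715  0.022 ] L [0.02  0.106] ang -167.0
[318. 187.] centre [0.5237 0.1172 0.016 ] L [0.096 0.021] ang -9.7
[307. 185.] centre [0.5284 0.1452 0.016 ] L [0.095 0.028] ang -9.6
[262. 178.] centre [0.5481 0.2552 0.015 ] L [0.097 0.188] ang -99.8
[211. 169.] centre [0.5702 0.3781 0.015 ] L [0.108 0.044] ang -9.8
[442. 137.] centre [ 0.6466 -0.1886  0.016 ] L [0.298 0.048] ang -89.3
```

View pics/crop1.png

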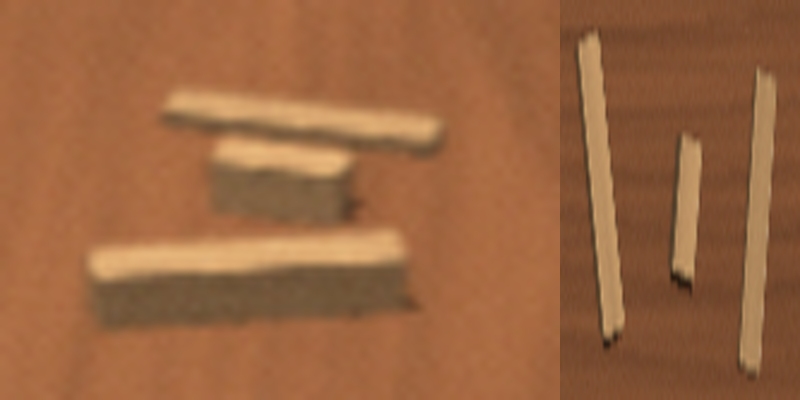

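The crop confirms it: the lowest piece, (341,185) in the side view, is both thick and long, so it is the stick. The top one is the thin lath and the middle one is the short offcut. Moving above the stick.

Emit:
jog_arm --deltas '[0,0,28,300,-626,-80,1,0,0,28,300,-626,-80,1,0,0,28,300,-626,-80,1,0,0,28,300,-626,-80,1,0,0,28,300,-626,-80,1,0,0,28,300,-626,-80,1,0,0,28,300,-626,-80,1,0,0,28,300,-626,-80,1,0,0,28,300,-626,-80,1,0,0,28,300,-626,-80,1,0,0,28,300,-626,-80,1,0,0,28,300,-626,-80,1,0,0,28,300,-626,-80,1,0,0,28,300,-626,-80,1,0,0,28,300,-626,-80,1,0,0,28,300,-626,-80,1,0,0,28,300,-626,-80,1,0,0,28,300,-626,-80,1,0,0,28,300,-626,-80,1,0,0,28,300,-626,-80,1]'

```text
clock: 2.1
position: [0.4497, -0.0698, 0.1626]
ee_rot: [0.0, -0.113, 0.994, -0.0]
contact_force: [0.9, -0.6, -0.6]
width: 0.0856
gripper_force: 0.0
```

```bash
cat > look.py <<'E'
from h import *
import sys
def tooly(s):
    w,x,y,z=s["ee_rot"]; return np.degrees(np.arctan2(1-2*(x*x+z*z),2*(x*y-w*z)))
s=manip.get_state();print(s["clock"],s["position"].round(4),"tooly",tooly(s).round(1),"w",s["width"].round(4),"F",s["contact_force"].round(1))
im=imaging.get_image("wrist");cv2.imwrite(sys.argv[1],im);z=float(sys.argv[2])
m=((im[...,1]>float(sys.argv[3]))&(im[...,2]>160)).astype(np.uint8)*255
cs,_=cv2.findContours(m,cv2.RETR_EXTERNAL,cv2.CHAIN_APPROX_NONE)
for c in cs:
    if cv2.contourArea(c)<300: continue
    r=cv2.minAreaRect(c);w=ray("wrist",cv2.boxPoints(r),z);e=[w[1]-w[0],w[2]-w[1]];L=[np.linalg.norm(x) for x in e];v=e[int(np.argmax(L))]
    print(np.round(r[0]),cv2.boundingRect(c),"centre",w.mean(0).round(4),"L",np.round(L,3),"ang",round(np.degrees(np.arctan2(v[1],v[0])),1))
E
python3 look.py pics/w1.png 0.022 135
```

```text
Traceback (most recent call last):
  File "look.py", line 5, in <module>
    s=manip.get_state();print(s["clock"],s["position"].round(4),"tooly",tooly(s).round(1),"w",s["width"].round(4),"F",s["contact_force"].round(1))
                                                                                              ^^^^^^^^^^^^^^^^
AttributeError: 'float' object has no attribute 'round'
```

```bash
sed -i 's/s\["width"\].round(4)/round(s["width"],4)/' look.py
python3 look.py pics/w1.png 0.022 135
```

```text
2.1 [ 0.4497 -0.0698  0.1626] tooly 103.0 w 0.0856 F [ 0.9 -0.6 -0.6]
[ 14. 388.] (0, 378, 29, 22) centre [ 0.7881 -0.3952  0.022 ] L [0.035 0.036] ang -3.8
[492. 384.] (464, 370, 56, 30) centre [0.6469 0.191  0.022 ] L [0.068 0.048] ang 102.9
[165. 374.] (139, 357, 48, 40) centre [ 0.7229 -0.2105  0.022 ] L [0.06  0.057] ang 175.9
[566. 308.] (481, 256, 159, 118) centre [0.5236 0.2345 0.022 ] L [0.076 0.211] ang 74.3
[482. 269.] (463, 248, 40, 44) centre [0.4968 0.1171 0.022 ] L [0.053 0.024] ang 170.1
[213. 133.] (189, 121, 48, 25) centre [ 0.4168 -0.1852  0.022 ] L [0.015 0.044] ang 90.1
[566. 133.] (494, 106, 146, 47) centre [0.3418 0.1404 0.022 ] L [0.015 0.15 ] ang 89.9
[412. 130.] (338, 86, 145, 82) centre [ 0.3725 -0.0016  0.022 ] L [0.041 0.147] ang 86.5
[319. 197.] (0, 27, 640, 341) centre [ 0.4879 -0.0664  0.022 ] L [0.388 0.547] ang 103.0
[588.  16.] (538, 0, 102, 32) centre [0.2487 0.1133 0.022 ] L [0.084 0.024] ang 103.0
[549.  18.] (455, 0, 185, 53) centre [0.258  0.0837 0.022 ] L [0.012 0.168] ang 90.1
[501.  75.] (350, 0, 290, 131) centre [0.3105 0.0648 0.022 ] L [0.08  0.263] ang 89.0
[310.  18.] (280, 0, 65, 37) centre [ 0.3034 -0.1164  0.022 ] L [0.019 0.055] ang 91.5
[157.   1.] (95, 0, 125, 30) centre [ 0.3204 -0.243   0.022 ] L [0.023 0.095] ang 90.4
[125.  19.] (40, 0, 170, 45) centre [ 0.3391 -0.2676  0.022 ] L [0.007 0.14 ] ang 89.3
```

View pics/w1.png

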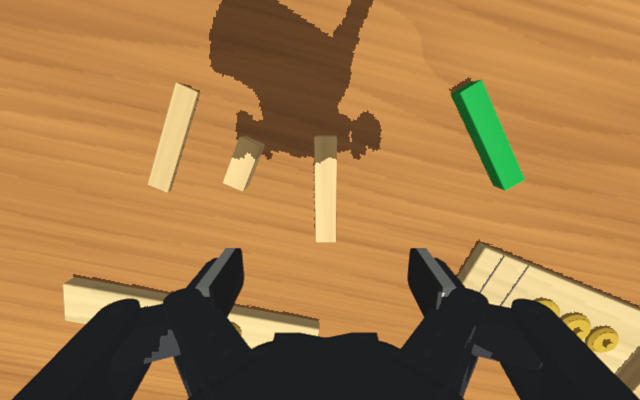

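The wrist view shows the stick upright between the fingers, top-face corners at about (315,137), (337,136), (336,241) and (316,241). The offcut is at (243,165), the lath at (175,137) and the green stick at (487,135). The pencil lines run (504,256)-(482,290) and (529,266)-(505,301).

Run:
```python
from h import *
w=ray("wrist",[(315,137),(337,136),(336,241),(316,241)],.022);print(w.mean(0),w.round(4).tolist())
v=(w[0]+w[1]-w[2]-w[3]);print(np.degrees(np.arctan2(v[1],v[0])),np.linalg.norm(v)/2)
print(ray("wrist",[(504,256),(482,290),(529,266),(505,301)],.015).round(4).tolist())
```

```text
[ 0.44872463 -0.06876053  0.022     ] [[0.3989, -0.091, 0.022], [0.3933, -0.0709, 0.022], [0.499, -0.0463, 0.022], [0.5037, -0.0669, 0.022]]
-166.97973572032583 0.10805731700373164
[[0.478, 0.1398, 0.015], [0.5241, 0.1326, 0.015], [0.4833, 0.172, 0.015], [0.5319, 0.1643, 0.015]]
```

Emit:
jog_arm --deltas '[0,0,0,-1,1,-50,1,0,0,0,-1,1,-100,1,0,0,0,-1,1,-130,1,0,0,0,-1,1,-148,1,0,0,0,-1,1,-148,1,0,0,0,-1,1,-148,0,0,0,0,-1,1,-148,0,0,0,0,-1,1,-148,0,0,0,0,-1,1,-148,0,0,0,0,-1,1,-148,0,0,0,0,-1,1,-148,0,0,0,0,-1,1,-148,0,0,0,0,-1,1,-148,0,0,0,0,-1,1,-148,0,0,0,0,-1,1,-148,0]' --grip_force 40

```text
clock: 3.65
position: [0.4496, -0.0701, 0.0153]
ee_rot: [0.001, -0.112, 0.994, -0.0]
contact_force: [-1.4, -0.5, 6.3]
width: 0.0211
gripper_force: 40.8
```

Emit:
jog_arm --deltas '[0,0,0,0,0,45,0,0,0,0,0,0,90,0,0,0,-8,27,73,90,0,0,0,-16,53,145,90,0,0,0,-23,79,217,90,0,0,0,-23,79,217,90,0,0,0,-23,79,217,90,0,0,0,-23,79,217,90,0,0,0,-23,79,217,90,0,0,0,-23,79,217,90,0,0,0,-23,79,217,90,0]'

```text
clock: 4.75
position: [0.5273, 0.1458, 0.1043]
ee_rot: [-0.0, 0.089, 0.996, -0.0]
contact_force: [0.0, -0.8, -0.5]
width: 0.021
gripper_force: 39.9
```

```bash
python3 look.py pics/w2.png 0.022 135 | head -1
```

```text
4.75 [0.5273 0.1458 0.1043] tooly 79.8 w 0.021 F [ 0.  -0.8 -0.5]
```

View pics/w2.png

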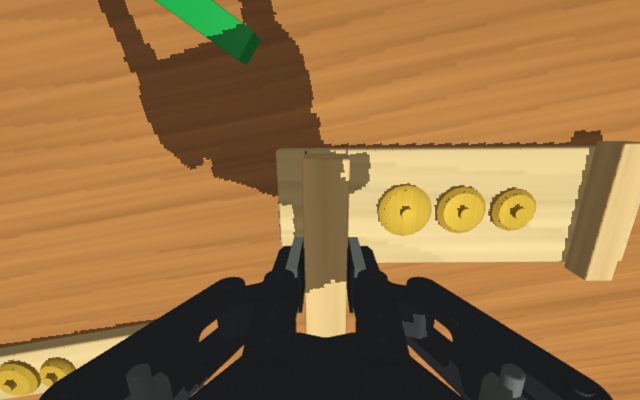

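The stick is held square, at about (326,245). The pencil-line ends show at the board edge near (306,152) and (347,152). The laid stick is at (608,210) and the lower cups at (404,210), (460,209) and (513,209). Next I check the mark, board edges and laid stick by casting rays.

Run:
```python
from h import *
r=ray("wrist",[(306,152),(347,152),(277,149),(590,147),(280,246)],.015);print(r.round(4).tolist())
m=(r[0]+r[1])/2;d=r[1]-r[0];print(np.linalg.norm(d))
for a in(80.2,79.5):
    u=np.array([np.cos(np.radians(a)),np.sin(np.radians(a)),0]);v=np.array([u[1],-u[0],0])
    print("mark if at far edge +50mm:",m+0.049*v)
l=ray("wrist",[(597,143),(640,145),(566,262),(609,279)],.037);print(l.round(4).tolist())
```

```text
[[0.4791, 0.14, 0.015], [0.4848, 0.1715, 0.015], [0.4728, 0.1182, 0.015], [0.5145, 0.3582, 0.015], [0.5541, 0.102, 0.015]]
0.03205400980150307
mark if at far edge +50mm: [0.53021072 0.14739776 0.015     ]
mark if at far edge +50mm: [0.53010522 0.14680848 0.015     ]
[[0.5067, 0.3429, 0.037], [0.5135, 0.3726, 0.037], [0.598, 0.3274, 0.037], [0.6199, 0.3625, 0.037]]
```

Emit:
jog_arm --deltas '[0,0,0,2,1,-40,0,0,0,0,2,1,-60,0,0,0,0,2,1,-70,0,0,0,0,2,1,-74,0,0,0,0,2,1,-74,0,0,0,0,2,1,-74,0,0,0,0,2,1,-74,0.4,0,0,0,2,1,-74,0.4,0,0,0,2,1,-74,0.4,0,0,0,2,1,-74,0.4,0,0,0,2,1,-74,0.4,0,0,0,2,1,-60,0.4,0,0,0,2,1,-40,0.4,0,0,0,2,1,0,0.4,0,0,0,2,1,50,0.4,0,0,0,2,1,80,1,0,0,0,2,1,80,1,0,0,0,2,1,80,1]'

```text
clock: 6.6
position: [0.53, 0.1482, 0.1848]
ee_rot: [0.001, 0.088, 0.996, 0.0]
contact_force: [-0.6, -0.2, -0.5]
width: 0.0758
gripper_force: 0.0
```

```bash
python3 look.py pics/w3.png 0.022 135 | head -1
python3 - <<'E'
from h import *
cv2.imwrite("pics/t3.png",np.vstack([cv2.resize(cv2.imread("pics/w3.png"),(480,300)),cv2.resize(imaging.get_image("side")[180:320,200:424],(480,300))]))
E
```

```text
6.6 [0.53   0.1482 0.1848] tooly 79.9 w 0.0758 F [-0.6 -0.2 -0.5]
```

View pics/t3.png

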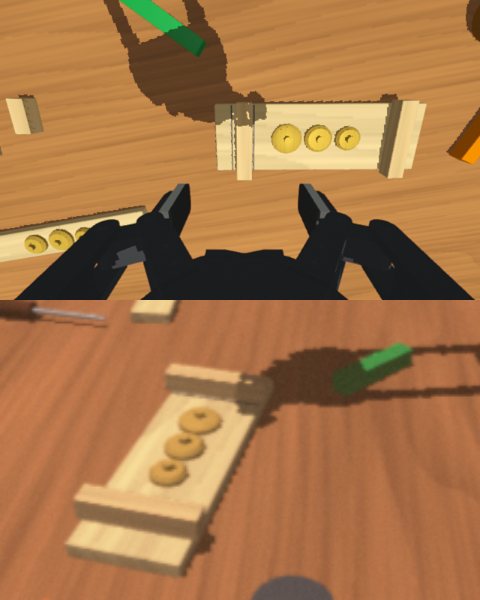

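The wrist half shows the stick lying between the pencil lines at (244,140), square across, and the laid stick untouched at (403,138). The side half agrees. On to the upper board.

Emit:
jog_arm --deltas '[0,0,-8,12,-34,0,1,0,0,-16,23,-67,0,1,0,0,-24,35,-100,0,1,0,0,-32,47,-134,0,1,0,0,-40,58,-168,0,1,0,0,-48,70,-201,0,1,0,0,-56,82,-234,0,1,0,0,-64,94,-268,0,1,0,0,-72,105,-302,0,1,0,0,-79,117,-335,0,1,0,0,-79,117,-335,0,1,0,0,-79,117,-335,0,1,0,0,-79,117,-335,0,1,0,0,-79,117,-335,0,1,0,0,-79,117,-335,0,1]'

```text
clock: 8.2
position: [0.6467, -0.1857, 0.1843]
ee_rot: [-0.0, 0.701, 0.713, 0.0]
contact_force: [0.9, -0.1, 0.3]
width: 0.0857
gripper_force: 0.0
```

```bash
python3 look.py pics/w4.png 0.016 170
```

```text
8.2 [ 0.6467 -0.1857  0.1843] tooly 1.0 w 0.0857 F [ 0.9 -0.1  0.3]
[606. 305.] (572, 298, 68, 15) centre [ 1.001  -0.3324  0.016 ] L [0.083 0.022] ang 1.0
[145. 220.] (98, 203, 95, 35) centre [ 0.4416 -0.2284  0.016 ] L [0.021 0.107] ang -11.1
[130. 156.] (106, 143, 49, 28) centre [ 0.4381 -0.1563  0.016 ] L [0.02  0.052] ang -11.8
[326. 169.] (300, 35, 54, 269) centre [ 0.6481 -0.1865  0.016 ] L [0.05  0.298] ang -87.4
[436.  26.] (385, 14, 103, 26) centre [ 0.7492 -0.0286  0.016 ] L [0.006 0.099] ang -8.2
```

View pics/w4.png

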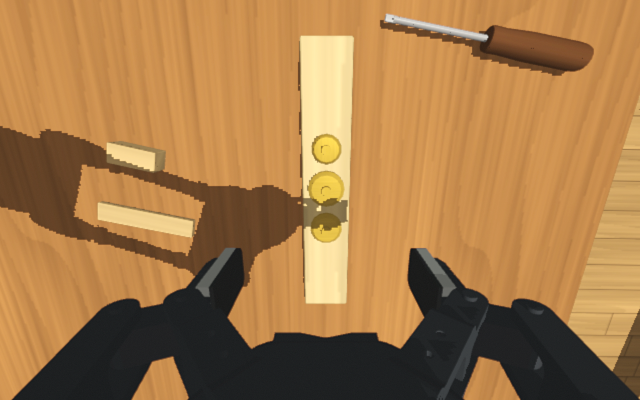

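The upper board is centred between the fingers at (326,170) and lined up with the tool. Its cups are at (326,149), (326,189) and (326,228).

Emit:
jog_arm --deltas '[0,0,0,1,-1,-50,1,0,0,0,1,-1,-100,1,0,0,0,1,-1,-140,1,0,0,0,1,-1,-160,1,0,0,0,1,-1,-173,1,0,0,0,1,-1,-173,1,0,0,0,1,-1,-173,0,0,0,0,1,-1,-173,0,0,0,0,1,-1,-173,0,0,0,0,1,-1,-173,0,0,0,0,1,-1,-173,0,0,0,0,1,-1,-173,0,0,0,0,1,-1,-173,0,0,0,0,1,-1,-173,0]' --grip_force 60

```text
clock: 9.65
position: [0.6494, -0.1884, 0.0137]
ee_rot: [0.002, 0.702, 0.713, 0.001]
contact_force: [0.6, 0.8, 7.3]
width: 0.0499
gripper_force: 65.0
```

Emit:
jog_arm --deltas '[0,0,0,0,0,15,0,0,0,0,0,0,45,0,0,0,0,0,0,80,0,0,0,0,0,0,110,0,0,0,-1,-10,40,110,0,0,0,-2,-20,84,110,0,0,0,-3,-30,128,110,0,0,0,-4,-40,172,110,0,0,0,-5,-50,216,110,0,0,0,-6,-60,260,110,0,0,0,-8,-70,304,110,0,0,0,-10,-80,350,110,0,0,0,-11,-90,395,110,0,0,0,-11,-97,430,110,0,0,0,-11,-100,444,110,0,0,0,-11,-100,444,110,0,0,0,-11,-100,444,110,0,0,0,-11,-100,444,110,0]'

```text
clock: 11.45
position: [0.5483, 0.2546, 0.1215]
ee_rot: [0.0, 0.767, 0.642, -0.0]
contact_force: [0.7, -1.0, -2.2]
width: 0.0502
gripper_force: 64.1
```

```bash
python3 look.py pics/w5.png 0.022 135 | head -1
python3 - <<'E'
from h import *
cv2.imwrite("pics/t5.png",np.vstack([cv2.resize(cv2.imread("pics/w5.png"),(480,300)),cv2.resize(imaging.get_image("side")[120:320,160:480],(480,300))]))
E
```

```text
11.45 [0.5483 0.2546 0.1215] tooly -10.2 w 0.0502 F [ 0.7 -1.  -2.2]
```

View pics/t5.png

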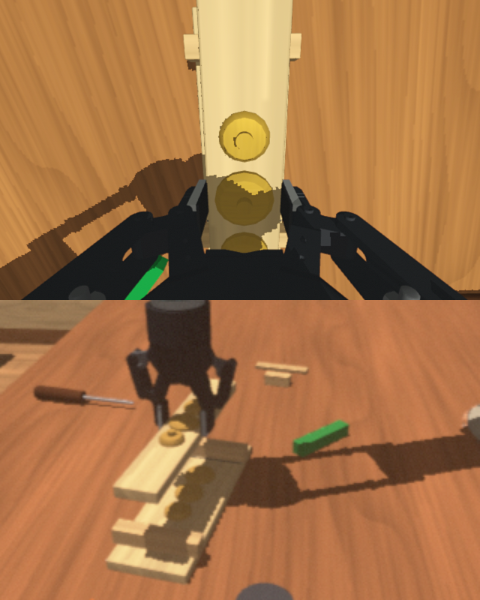

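The upper board is held level, cups up, and lined up over the lower board, with the laid stick visible past both its sides at the top of the wrist half. Lowering now.

Emit:
jog_arm --deltas '[0,0,0,1,1,-30,0,0,0,0,1,1,-50,0,0,0,0,1,1,-60,0,0,0,0,1,1,-66,0,0,0,0,1,1,-70,0,0,0,0,1,1,-71,0,0,0,0,1,1,-71,0,0,0,0,1,1,-71,0]'

```text
clock: 12.35
position: [0.5494, 0.2574, 0.051]
ee_rot: [0.0, 0.767, 0.642, 0.001]
contact_force: [-0.5, 1.2, -2.9]
width: 0.0505
gripper_force: 64.1
```

Emit:
jog_arm --deltas '[0,0,0,0,0,-1,0,0,0,0,0,0,-1,0,0,0,0,0,0,-1,0]'

```text
clock: 12.65
position: [0.5495, 0.2574, 0.0507]
ee_rot: [0.0, 0.767, 0.642, 0.001]
contact_force: [-2.2, -0.8, 5.6]
width: 0.0504
gripper_force: 65.0
```

Contact at 5.6 N, so the board is on the sticks. Releasing and moving up.

Emit:
jog_arm --deltas '[0,0,0,0,0,0,0.75,0,0,0,0,0,0,0.75,0,0,0,0,0,0,0.9,0,0,0,0,0,0,0.9,0,0,0,0,0,0,0.9,0,0,0,0,0,10,0.9,0,0,0,0,0,30,0.9,0,0,0,0,0,70,0.9,0,0,0,0,0,120,0.9,0,0,0,0,0,160,0.9,0,0,0,-40,0,190,0.9,0,0,0,-80,0,200,0.9,0,0,0,-80,0,200,0.9,0,0,0,-80,0,200,0.9]'

```text
clock: 14.05
position: [0.4686, 0.2573, 0.2507]
ee_rot: [0.001, 0.766, 0.642, 0.001]
contact_force: [0.7, 0.3, 0.0]
width: 0.0767
gripper_force: 0.0
```

```bash
python3 look.py pics/w6.png 0.053 185
python3 - <<'E'
from h import *
cv2.imwrite("pics/t6.png",np.vstack([cv2.resize(cv2.imread("pics/w6.png"),(480,300)),cv2.resize(imaging.get_image("side")[180:320,200:424],(480,300))]))
E
```

```text
14.05 [0.4686 0.2573 0.2507] tooly -10.1 w 0.0767 F [0.7 0.3 0. ]
[354. 254.] (345, 241, 19, 26) centre [0.4892 0.1562 0.053 ] L [0.023 0.036] ang -97.9
[354. 160.] (346, 89, 18, 143) centre [0.5063 0.2703 0.053 ] L [0.168 0.017] ang 80.0
[358.  61.] (345, 40, 26, 43) centre [0.5261 0.3798 0.053 ] L [0.026 0.041] ang -97.5
[404. 152.] (366, 26, 76, 253) centre [0.5631 0.2559 0.053 ] L [0.298 0.068] ang 79.8
```

View pics/t6.png

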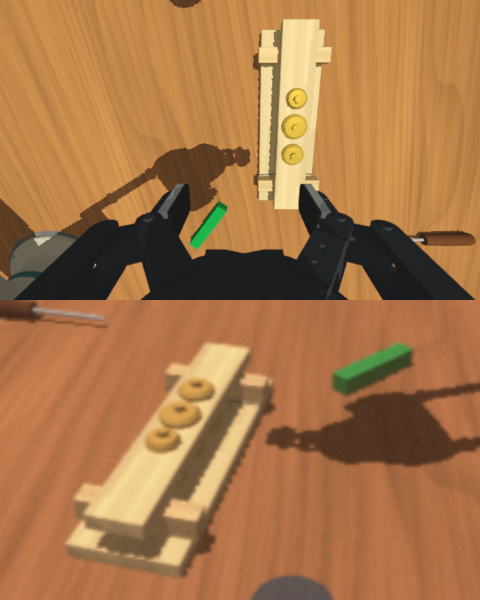

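Run:
```python
from h import *
k=4/3
w=ray("wrist",np.array([(283,19),(319,19),(306,209),(274,208)])*k,.053);print("upper",w.mean(0))
b=ray("wrist",np.array([(258,201),(262,30)])*k,.015);print("lower left corners",b,b.mean(0)+.05*np.array([.985,-.172,0]))
for s in ([(258,175),(319,178)],[(258,48),(331,47)]): print(ray("wrist",np.array(s)*k,.037).mean(0))
```

```text
upper [0.55111286 0.25914899 0.053     ]
lower left corners [[0.47217694 0.11584113 0.015     ]
 [0.52510441 0.40945081 0.015     ]] [0.54789068 0.25404597 0.015     ]
[0.53380572 0.16736926 0.037     ]
[0.56667919 0.37310964 0.037     ]
```

The upper board lies level on both sticks, within about 5 mm of centre, and the arm is clear.

```bash
python3 -c "
from rig import manip
print(manip.sign_off())"
```

```text
the job is handed in; nothing more can be done
None
```

I placed the loose stick between the pencil lines and set the upper board level on both sticks, within about 5 mm of centre. The first stick was left where it was, and I handed the job in at about 14 s; sign-off returned no verdict.

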